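# Hold the specimen clamp open in the inspection drawer

## Robot

A 7-joint arm with a two-finger parallel gripper is mounted at the origin on the work surface. World frame = base frame: x ahead of the robot, y to its left, z up, the work surface at z = 0. Lengths are in m, angles in degrees, forces in N, time in s.
With the tool pointing down it reaches from about 0.425 to 0.875 m from the base axis. Payload 4.7 kg.
Tool frame: the origin (TCP) lies at the very end of the fingers, on their centre line; the grasp point (between the pads) lies 19 mm behind it; z points along the fingers, y is the direction in which the jaws open and shut (so a half turn about z gives the same grasp; the last joint's range is limited). The gripper opens to 87 mm and grips with 3 to 60 N. Pads are 19 mm wide; open, the fingers measure 117 mm over their backs; the gripper's body (75 mm by 190 mm) begins 51 mm behind the grasp point.
Start: joints at [-75.854, 18.392, -4.016, 83.108, 1.295, 78.541, -3.26], TCP at [0.15, 0.632, 0.223] pointing down, gripper open.
Joint ranges: [-163.93, 163.93], [-17.29, 119.83], [-79.2, 71.16], [3.27, 140.29], [-89.18, 269.18], [5.43, 117.66], [-154.24, 154.24]. Speed limits (degrees/s): [147.25, 147.25, 180, 180, 180, 180, 180].

## Interface

Orientations are given as [roll, pitch, yaw] about the fixed x, y, z axes, in that order (R = Rz(yaw) Ry(pitch) Rx(roll)).
In Python, from cell import env gives the robot as it stands.
- The arm moves only by the tool servo_tool, never from a script. Its argument "increments" is a list that holds one entry, the list of rows, each a list of 7 numbers: the shift along the tool's x, y, z in m, then the turn, a rotation vector about the tool's x, y, z in degrees, then the opening, from -1 (shut) to 1 (fully open). In form: [[[dx, dy, dz, rx, ry, rz, fingers], ...]]. A call has 1 to 20 rows; each row is the pose to reach, as a shift and turn from the pose commanded when the call began, along the tool's axes at that moment; what a row does not reach only later rows make up. A row lasts 1/10 s, in which the tool goes at most 50 mm and 8.59 degrees, less where a joint would pass 70% of its speed; a pose out of reach is approached as far as the arm can. A call with a gripper value outside its range is refused whole. The fingers move at their own pace and stop on an object; "squeeze" is the grip in N (left out, the last holds). Time passes only in rows, so rows that repeat a pose let the fingers close. It gives the time, the measured TCP pose, the force and the opening at its end, in the units of the state.
- env.get_obs(): the state, without advancing time (a new reading comes with each control period).
- env.read_camera(name): name is "scene" or "top"; returns a dict with "frame" (480x640x3 uint8, blue, green, red), "intrinsics" (3x3 intrinsics, pixels), "D" ([k1, k2, p1, p2, k3] as OpenCV has them; the pictures are not rectified), "rvec" (rotation vector, rad) and "tvec" (3), from world to camera coordinates, as OpenCV has them. Camera axes: x right, y down, z forward; pixel columns grow to the right and rows downward; lengths in m; the calibration is good to about 2 mm. A picture is of the moment at which its call begins. There is no depth.
- env.sign_off(): hands the job in, once; it reports no verdict.
The state is a dict: "time_s": time; "qpos": joint angles; "joint_velocities": joint speeds; "effort": joint torques, N m; "tool_pos": TCP position; "tool_rot": TCP orientation; "force": force on the tool from outside, world axes, zero at the start; "wrist_torque": the same for the moment, N m; "grip_width": finger opening in m.
Only numpy, scipy, OpenCV 4.12 (cv2) and the standard library are available. Lean on these libraries where they do the work, as an engineer would, in place of code of your own. Each camera call takes 0.05 s, during which the arm holds its last target.

## Task

Open the drawer of the white specimen unit fully by its pull. Then take the knob of the sprung telescoping rod standing in the drawer and draw the rod up against its spring until the dark ring on it, its length mark, is level with the mouth of its sleeve (40 mm of travel), which lifts the clamp arm off the specimen for a colleague to take. Finish while holding it there in the gripper, without letting go, with the drawer still open and the other things on the bench and on the unit left where they are.

Things in the scene. Friction and masses are not known exactly. Their poses are not given: they have to be found in the camera images.
- unit: Drawer unit, a white box 250 wide (its y) x 250 deep (its x) x 150 mm tall, fixed to the bench, with one grey-fronted drawer. Origin at bench level in the middle of its front face; its x axis points from the front into the unit, so the drawer opens towards its -x; z up. It stands roughly side-on to the robot: the drawer faces the robot's right and opens that way (world -y, give or take 17 degrees).
- drawer (a joint): How far the drawer is open, m: 0 shut, 0.180 at its end stop. Slides with about 2.5 N of friction and stays where it is left. The drawer's front panel is 16 mm thick and rises to 128 mm above the bench.
- drawer_pull (a point): Centre of the drawer's pull: a black block 30 (x) x 22 (y) x 26 mm (z) on a thin stem, in front of the middle of the drawer front, 108 mm above the bench; the block's back is 23 mm clear of the drawer front. It moves with the drawer. Axes as the unit's. The 22 mm width can be gripped from above.
- knob: Round black knob on top of the upright sprung rod in the drawer: 24 mm across, 28 mm tall, origin at its centre, 101 mm above the bench with the rod home. With the drawer shut it is 85 mm behind the unit's front face, under the unit's top, so reachable only with the drawer out; 30 mm to the -y side of the drawer's middle. 15 mm of bare rod, 12 mm across, shows below it. Axes as the unit's.
- clamp_foot (a point): Foot of the clamp arm, over the small white puck on the black round stage. The steel arm, 12 mm wide, 6 mm thick, is fixed to the rod and reaches from it 66 mm towards +y to the foot; its top is 29 mm below the knob's centre. It rises with the rod.
- post (a joint): How far the telescoping rod is pulled up out of its sleeve, m: 0 home, 0.040 with the middle of its dark mark level with the sleeve's mouth, 0.055 at its stop. A spring inside and its own weight draw it back down: about 5 N at home, 10 N at the mark, 12 N at the stop; if let go it goes home.
- sleeve_mouth (a point): Centre of the mouth of the steel sleeve (22 mm across) that the rod slides out of, 65 mm above the bench, fixed in the drawer. The rod's mark is a dark ring 4 mm wide, hidden in the sleeve while the rod is home.
- jar_top: small amber glass jar, 44 mm across, 55 mm tall, on top of the drawer unit; origin under its foot
- wash_bottle: white plastic bottle, 60 mm across, 150 mm tall, beside the drawer unit, on the side away from the robot; origin under its foot
- slide_box: flat grey box 100 x 75 x 32 mm, beside the drawer unit, on the robot's side; origin under its centre
- dish: shallow glass dish, 90 mm across, 16 mm tall, on the bench to the right of the unit; origin under its centre
- loupe: black eyepiece loupe, 48 mm across, 42 mm tall, on the bench to the right of the unit; origin under its foot
- driver: screwdriver with a black handle lying on the bench to the right of the unit; origin under it
- tweezers: steel tweezers, 125 mm long, 5 mm thick, lying on the bench to the right of the unit; origin under their middle

How it is judged (in metres and radians):
On the way, in this order (a step that is already met when the one before it is completed fails the run):
1. the drawer is pulled open, with the rod still home (value of joint drawer above 0.16 m and value of joint post below 0.01 m), for 0.2 s.
2. the rod is drawn up to its mark by the gripper (value of joint post between 0.033 and 0.047 m and contact force between knob and the fingers above 2 N), for 0.5 s.
At the end, for the whole second after the job is handed in: Through the last second the fingers grip the knob (over 2 N) and hold the rod still, 33 to 47 mm out of its sleeve (mark at 40 mm), nothing else touching the knob, with the drawer at least 150 mm open (all of step 2 and value of joint drawer above 0.15 m and velocity of joint post between -0.02 and 0.02 m/s and contact force between knob and jar_top below 0.3 N and contact force between knob and wash_bottle below 0.3 N and contact force between knob and slide_box below 0.3 N and contact force between knob and dish below 0.3 N and contact force between knob and loupe below 0.3 N and contact force between knob and driver below 0.3 N and contact force between knob and tweezers below 0.3 N); the arm keeps its last pose, push and grip.
It fails at once if another thing on the bench or on the unit is shifted by more than 30 mm (distance of any of jar_top, wash_bottle, slide_box, dish, loupe, driver, tweezers from where it was at the start of the episode above 0.03 m).
It also fails if it takes over 51 s, if anything falls off the work surface, if the arm or the gripper's body presses on something with over 40 N, if the wrist force passes 120 N, or if a joint passes its speed limit or range.

## Working session

There is one attempt and no reset: what is moved stays moved. The work goes in short steps, Python scripts to look and compute and a tool call to move; the robot and the scene stay as the last step left them, time stands still between calls to the robot, and variables do not carry over. Pictures are saved under pics/ and viewed, and the job is handed in when it is done.

Besides the shell and the picture viewer there is one more tool, called after ">>>" as a command line: name --argument value ..., lists and objects as JSON in quotes. servo_tool: Moves the arm, as the interface text tells. Its arguments: {"type":"object","properties":{"increments":{"type":"array","items":{"type":"array","items":{"type":"array","items":{"type":"number"}}}},"squeeze":{"type":"number"}},"required":["increments"]}

```bash
mkdir -p pics; ls; python3 - <<'E'
from cell import env
import cv2
print(env.get_obs())
for n in ("scene","top"):
    c=env.read_camera(n); cv2.imwrite(f"pics/{n}0.png",c["frame"])
    print(n,c["intrinsics"],c["D"],c["rvec"],c["tvec"])
    R=cv2.Rodrigues(c["rvec"])[0]; print((-R.T@c["tvec"].reshape(3)))
E
```

```text
pics
{'time_s': 0.0, 'qpos': array([-75.85342204,  18.43790215,  -4.01463775,  83.17513783,
         1.29432949,  78.54155551,  -3.26210666]), 'joint_velocities': array([-0.01183621, -0.13262454, -0.09307179, -0.07952495, -0.06391775,
       -0.01644252, -0.07253133]), 'effort': array([-1.41976589e-04, -4.91280019e+01, -4.04051598e-01, -3.12529886e+01,
       -6.39930367e-02,  4.35029995e-02,  1.57211844e-04]), 'tool_pos': array([0.14988573, 0.63190615, 0.22147245]), 'tool_rot': array([-1.79890608e+02,  5.46651784e-03,  1.66660093e+02]), 'force': array([ 0.01447057,  0.06165327, -0.20321926]), 'wrist_torque': array([-0.02218119,  0.01325319, -0.00800658]), 'grip_width': 0.08723351850632106}
scene [[599.18723563   0.         327.66261082]
 [  0.         599.18723563 235.02298447]
 [  0.           0.           1.        ]] [-0.1378701  0.         0.         0.         0.       ] [ 2.10397265  1.01929926 -0.44525334] [-0.27808982 -0.22673117  1.73404709]
[ 1.29900744 -0.69348458  0.98352382]
top [[436.44372652   0.         313.74822546]
 [  0.         436.44372652 239.43716977]
 [  0.           0.           1.        ]] [-0.05282688  0.          0.          0.          0.        ] [ 2.1659504  -2.18366928  0.13858124] [-0.07469747  0.5492697   0.95000198]
[ 0.44296875 -0.05991902  1.00497218]
```

View pics/scene0.png

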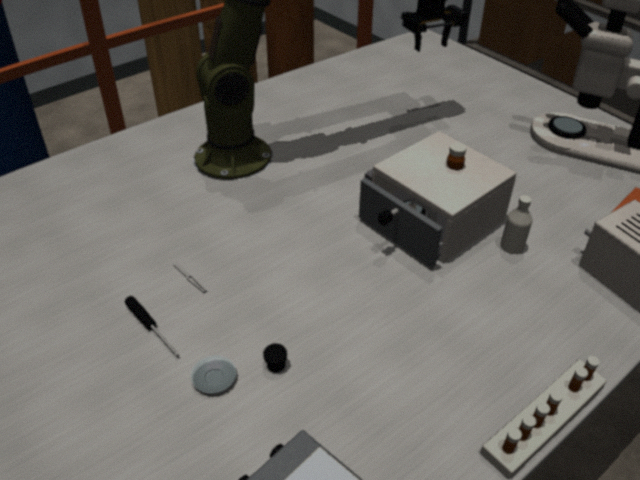

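View pics/top0.png

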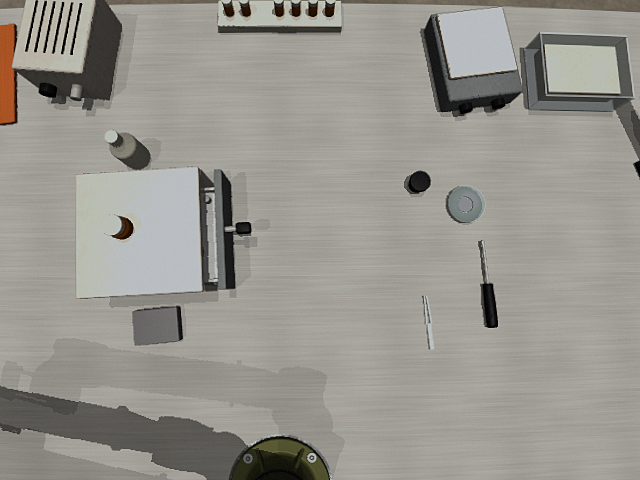

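The scene view shows the unit with its drawer slightly open and the black pull at about (388,215). In the top view, the pull is at about (242,228) and the unit's top corners are near (77,174), (197,167), (203,293) and (76,298). The dish, loupe, driver and tweezers are well to the right. Next I'll measure these.

```bash
cat > h.py <<'E'
import numpy as np, cv2
from cell import env
def ray(c,uv):
    uv=np.array(uv,float).reshape(-1,1,2)
    p=cv2.undistortPoints(uv,c["intrinsics"],np.array(c["D"])).reshape(-1,2)
    R=cv2.Rodrigues(c["rvec"])[0]; t=np.array(c["tvec"]).reshape(3)
    return -R.T@t,(np.c_[p,np.ones(len(p))]@R)
def onz(c,uv,z):
    o,d=ray(c,uv); return o+d*((z-o[2])/d[:,2])[:,None]
def two(c1,u1,c2,u2):
    o1,d1=ray(c1,u1);o2,d2=ray(c2,u2);d1=d1[0];d2=d2[0]
    s=np.linalg.lstsq(np.c_[d1,-d2],o2-o1,rcond=None)[0]
    a=o1+s[0]*d1;b=o2+s[1]*d2
    return (a+b)/2,np.linalg.norm(a-b)
def proj(c,P):
    return cv2.projectPoints(np.array(P,float).reshape(-1,3),np.array(c["rvec"]),np.array(c["tvec"]),c["intrinsics"],np.array(c["D"]))[0].reshape(-1,2)
E
python3 - <<'E'
from h import *
c=env.read_camera("top"); s=env.read_camera("scene")
f=c["frame"]
m=((f.min(2)>175)).astype(np.uint8); m[:160]=0;m[305:]=0;m[:,:70]=0;m[:,206:]=0
m=cv2.morphologyEx(m,cv2.MORPH_OPEN,np.ones((5,5)))
n,l,st,ce=cv2.connectedComponentsWithStats(m); i=1+st[1:,4].argmax(); print(st[i])
cn=cv2.findContours((l==i).astype(np.uint8),0,2)[0][0]
P=onz(c,cn.reshape(-1,2),0.15)
r=cv2.minAreaRect(P[:,:2].astype(np.float32)); print(r, cv2.boxPoints(r))
cv2.imwrite("pics/tz.png",cv2.resize(f[150:310,60:270],None,fx=3.5,fy=3.5,interpolation=cv2.INTER_CUBIC))
cv2.imwrite("pics/sz.png",cv2.resize(s["frame"][120:280,340:550],None,fx=3.5,fy=3.5,interpolation=cv2.INTER_CUBIC))
for n,im,roi in(("t",f,(210,215,236,256)),("s",s["frame"],(200,375,230,402))):
    a,b,d,e=roi; q=(im[a:d,b:e].max(2)<45).astype(np.uint8); ys,xs=np.nonzero(q); print(n,xs.min()+b,xs.max()+b,ys.min()+a,ys.max()+a,xs.mean()+b,ys.mean()+a)
E
```

```text
[   82   168   119   129 12748]
((0.5547165870666504, 0.2668437063694), (0.24598483741283417, 0.23414887487888336), 3.1694765090942383) [[0.4254393  0.37693885]
 [0.4383853  0.14314815]
 [0.6839939  0.15674856]
 [0.67104787 0.39053926]]
t 223 250 210 235 234.89380530973452 224.1504424778761
s 375 401 200 229 386.9595536959554 215.57880055788004
```

View pics/tz.png

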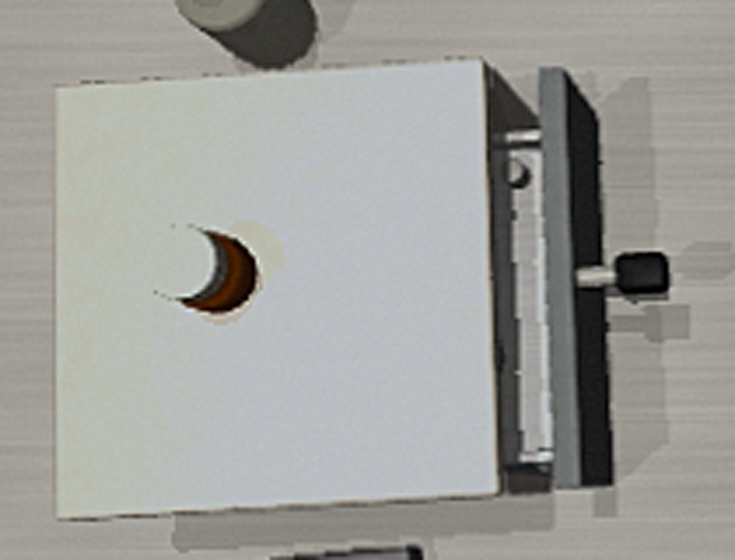

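View pics/sz.png

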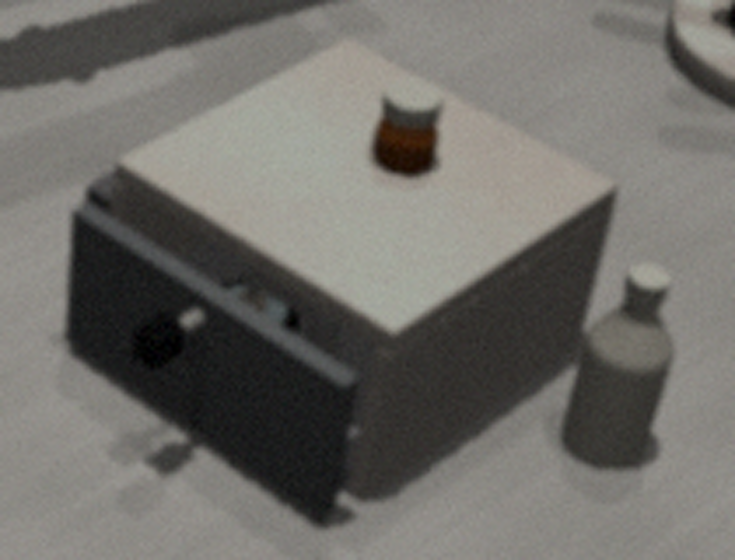

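```bash
python3 - <<'E'
from h import *
c=env.read_camera("top"); s=env.read_camera("scene")
z=lambda L:[(60+x/3.5,150+y/3.5) for x,y in L]
C=onz(c,z([(484,60),(498,494),(57,518),(57,87)]),0.15);print(C)
print([np.linalg.norm(C[i]-C[(i+1)%4]) for i in range(4)])
ctr=C.mean(0)
# unit y dir along front: far corner (robot far) ->; unit x into unit = ~ +y world ; unit y = z x x = -x world
ux=((C[3]-C[0])+(C[2]-C[1]))/2; uy=((C[1]-C[0])+(C[2]-C[3]))/2
a=np.arctan2(ux[1],ux[0]); b=np.arctan2(uy[1],uy[0])
print("yaw",np.degrees(a),np.degrees(b)-90+0)
fm=(C[0]+C[1])/2; print("front mid",fm, "ctr",ctr)
print("scene top corners", onz(s,[(340+x/3.5,120+y/3.5) for x,y in [(395,333),(120,165),(348,38),(615,188)]],.15))
P,e=two(c,z([(641,273)]),s,[(385.7,217.1)]);print("pull",P,e)
print(onz(c,z([(619,256),(619,292),(662,252),(668,290),(643,273)]),.121))
print(onz(c,z([(541,68),(554,487)]),.128),onz(c,z([(562,68),(577,487)]),.128))
print(env.get_obs()["time_s"])
E
```

```text
[[0.68329618 0.15366239 0.15      ]
 [0.43608712 0.14090578 0.15      ]
 [0.42378082 0.38875374 0.15      ]
 [0.67015083 0.40117228 0.15      ]]
[np.float64(0.2475379774949575), np.float64(0.24815329180460158), np.float64(0.24668279481054414), np.float64(0.24785871885130317)]
yaw 92.94128849321764 -267.08014056166616
front mid [0.55969165 0.14728409 0.15      ] ctr [0.55332874 0.27112355 0.15      ]
scene top corners [[0.68702464 0.15817578 0.15      ]
 [0.44531629 0.14257952 0.15      ]
 [0.42605104 0.39255796 0.15      ]
 [0.67434767 0.39967307 0.15      ]]
pull [0.56610913 0.06972404 0.10936363] 0.003915427708436755
[[0.57342007 0.079399   0.121     ]
 [0.55225185 0.07918093 0.121     ]
 [0.5756019  0.05432311 0.121     ]
 [0.55322247 0.05066962 0.121     ]
 [0.5633106  0.06530541 0.121     ]]
[[0.6843668  0.12546934 0.128     ]
 [0.43967577 0.11415473 0.128     ]] [[0.68426905 0.11311262 0.128     ]
 [0.43958778 0.10103241 0.128     ]]
0.3
```

```bash
cat >> h.py <<'E'
from scipy.spatial.transform import Rotation as Ro
def go(P,yaw):
    o=env.get_obs(); R=Ro.from_euler("xyz",o["tool_rot"],degrees=True)
    T=Ro.from_euler("xyz",[180,0,yaw],degrees=True)
    print("t",o["time_s"],"pos",np.round(o["tool_pos"],4),"rot",np.round(o["tool_rot"],2),"F",np.round(o["force"],2),"w",round(o["grip_width"],4))
    print("shift",np.round(R.inv().apply(np.array(P)-o["tool_pos"]),4),"turn",np.round((R.inv()*T).as_rotvec(degrees=True),2))
E
python3 -c "
from h import *
go([.5645,.067,.30],92.9); go([.15,.632,.30],166.66)"
```

```text
t 0.3 pos [0.1499 0.6323 0.2222] rot [-179.97    0.    166.66] F [ 0.31 -0.1   0.37] w 0.0871
shift [-0.5338 -0.4545 -0.0775] turn [-3.000e-02  3.000e-02  7.376e+01]
t 0.3 pos [0.1499 0.6323 0.2222] rot [-179.97    0.    166.66] F [ 0.31 -0.1   0.37] w 0.0871
shift [-0.0001 -0.0003 -0.0778] turn [-0.03  0.    0.  ]
```

>>> servo_tool --increments '[[[0,0,-0.04,0,0,0,1],[0,0,-0.078,0,0,0,1],[-0.032,-0.027,-0.078,0,0,4.4,1],[-0.064,-0.054,-0.078,0,0,8.8,1],[-0.096,-0.082,-0.078,0,0,13.2,1],[-0.128,-0.109,-0.078,0,0,17.6,1],[-0.16,-0.136,-0.078,0,0,22,1],[-0.192,-0.164,-0.078,0,0,26.5,1],[-0.224,-0.191,-0.078,0,0,31,1],[-0.256,-0.218,-0.078,0,0,35.4,1],[-0.288,-0.245,-0.078,0,0,39.8,1],[-0.32,-0.273,-0.078,0,0,44.2,1],[-0.352,-0.3,-0.078,0,0,48.6,1],[-0.384,-0.327,-0.078,0,0,53,1],[-0.416,-0.354,-0.078,0,0,57.5,1],[-0.448,-0.382,-0.078,0,0,62,1],[-0.48,-0.409,-0.078,0,0,66.4,1],[-0.512,-0.436,-0.078,0,0,70.8,1],[-0.534,-0.4545,-0.078,0,0,73.8,1],[-0.534,-0.4545,-0.078,0,0,73.8,1]]]'

```text
time_s: 2.3
tool_pos: [0.5664, 0.0616, 0.3005]
tool_rot: [179.9, 0.2, 92.4]
force: [0.1, 0.4, -0.3]
grip_width: 0.0872
```

```bash
python3 -c "
from h import *
go([.5645,.067,.091],92.9)"
```

```text
t 2.3 pos [0.5664 0.0616 0.3005] rot [1.7995e+02 1.7000e-01 9.2360e+01] F [ 0.12  0.41 -0.33] w 0.0872
shift [ 0.0061 -0.0019  0.2095] turn [ 0.05  0.17 -0.54]
```

>>> servo_tool --increments '[[[0,0,0.03,0,0,0,1],[0,0,0.06,0,0,0,1],[0,0,0.09,0,0,0,1],[0,0,0.12,0,0,0,1],[0,0,0.12,0,0,0,1],[0,0,0.12,0,0,0,1]]]'

```text
time_s: 2.9
tool_pos: [0.5645, 0.0678, 0.181]
tool_rot: [-180.0, -0.0, 92.9]
force: [0.9, 0.3, 0.3]
grip_width: 0.0868
```

```bash
python3 - <<'E'
from h import *
go([.5645,.067,.091],92.9)
s=env.read_camera("scene");c=env.read_camera("top")
a=cv2.resize(s["frame"][100:280,300:510],None,fx=2,fy=2);b=cv2.resize(c["frame"][130:310,130:340],None,fx=2,fy=2)
cv2.imwrite("pics/g1.png",cv2.hconcat([a[:360,:400],b[:360,:400]]))
E
```

```text
t 2.9 pos [0.5645 0.0678 0.181 ] rot [-1.7998e+02 -1.0000e-02  9.2930e+01] F [0.95 0.32 0.3 ] w 0.0868
shift [-0.0008 -0.      0.09  ] turn [-0.02 -0.01  0.03]
```

View pics/g1.png

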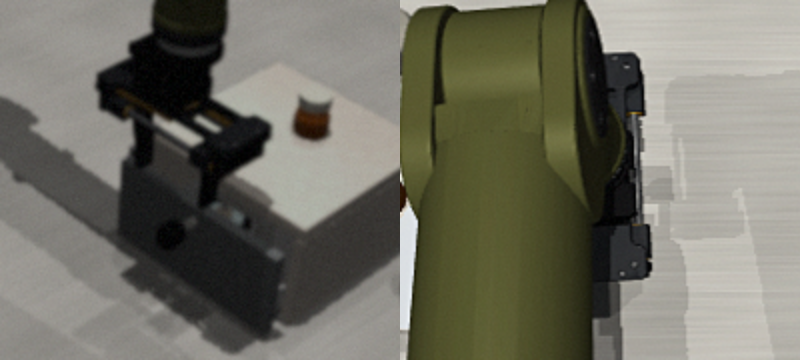

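The open fingers are above the pull at about (172,235) in the left half, and they straddle it. I'll go down and grip.

>>> servo_tool --increments '[[[-0.001,0,0.03,0,0,0,1],[-0.001,0,0.055,0,0,0,1],[-0.001,0,0.075,0,0,0,1],[-0.001,0,0.089,0,0,0,1],[-0.001,0,0.089,0,0,0,1],[-0.001,0,0.089,0,0,0,-1],[-0.001,0,0.089,0,0,0,-1],[-0.001,0,0.089,0,0,0,-1],[-0.001,0,0.089,0,0,0,-1],[-0.001,0,0.089,0,0,0,-1],[-0.001,0,0.089,0,0,0,-1],[-0.001,0,0.089,0,0,0,-1],[-0.001,0,0.089,0,0,0,-1]]]' --squeeze 30

```text
time_s: 4.3
tool_pos: [0.5647, 0.0661, 0.0915]
tool_rot: [-180.0, -0.0, 92.9]
force: [0.2, 0.8, 0.7]
grip_width: 0.0309
```

>>> servo_tool --increments '[[[0,0,0,0,0,0,-1],[0,0,0,0,0,0,-1],[0,0,0,0,0,0,-1]]]'

```text
time_s: 4.6
tool_pos: [0.5654, 0.0661, 0.0916]
tool_rot: [179.9, 0.0, 92.9]
force: [3.6, -0.7, -3.0]
grip_width: 0.0219
```

The fingers have closed to 21.9 mm, so they hold the pull. I'll draw it out in the tool's -x direction.

>>> servo_tool --increments '[[[-0.005,0,0,0,0,0,-1],[-0.015,0,0,0,0,0,-1],[-0.028,0,0,0,0,0,-1],[-0.042,0,0,0,0,0,-1],[-0.056,0,0,0,0,0,-1],[-0.07,0,0,0,0,0,-1],[-0.084,0,0,0,0,0,-1],[-0.098,0,0,0,0,0,-1],[-0.112,0,0,0,0,0,-1],[-0.125,0,0,0,0,0,-1],[-0.135,0,0,0,0,0,-1],[-0.143,0,0,0,0,0,-1],[-0.148,0,0,0,0,0,-1],[-0.15,0,0,0,0,0,-1],[-0.15,0,0,0,0,0,-1]]]'

```text
time_s: 6.1
tool_pos: [0.5736, -0.0833, 0.0916]
tool_rot: [179.8, -0.0, 92.9]
force: [4.5, 2.1, -4.4]
grip_width: 0.0221
```

>>> servo_tool --increments '[[[-0.002,0,0,0,0,0,-1],[-0.004,0,0,0,0,0,-1],[-0.006,0,0,0,0,0,-1],[-0.007,0,0,0,0,0,-1],[-0.007,0,0,0,0,0,-1]]]'

```text
time_s: 6.6
tool_pos: [0.5739, -0.0877, 0.0916]
tool_rot: [179.9, -0.2, 93.0]
force: [4.3, 5.5, -2.7]
grip_width: 0.0216
```

>>> servo_tool --increments '[[[-0.001,0,0,0,0,0,-1],[-0.002,0,0,0,0,0,-1],[-0.003,0,0,0,0,0,-1],[-0.003,0,0,0,0,0,-1],[-0.003,0,0,0,0,0,-1]]]'

```text
time_s: 7.1
tool_pos: [0.5738, -0.0877, 0.0916]
tool_rot: [179.9, -0.4, 93.1]
force: [2.9, 11.1, -1.6]
grip_width: 0.0222
```

```bash
python3 - <<'E'
from h import *
o=env.get_obs();print(o["tool_pos"],o["force"])
s=env.read_camera("scene");c=env.read_camera("top")
a=cv2.resize(s["frame"][120:300,290:490],None,fx=2,fy=2);b=cv2.resize(c["frame"][130:310,160:360],None,fx=2,fy=2)
cv2.imwrite("pics/g2.png",cv2.hconcat([a,b]))
E
```

```text
[ 0.57383807 -0.08768919  0.09158451] [ 2.88524026 11.06128166 -1.62616375]
```

View pics/g2.png

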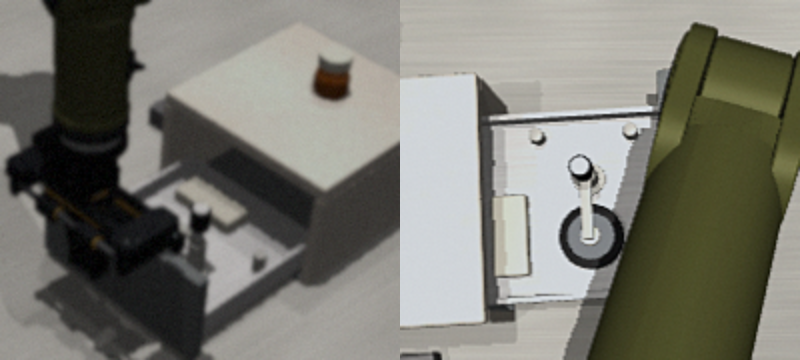

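The drawer has stopped moving and the force is up to 11 N, so it is at its end stop. The knob shows at about (201,213) in the left crop and (580,168) in the right crop. I'll ease off, release and go up.

>>> servo_tool --increments '[[[0.003,0,0,0,0,0,-1],[0.006,0,0,0,0,0,-1],[0.006,0,0,0,0,0,1],[0.006,0,0,0,0,0,1],[0.006,0,0,0,0,0,1],[0.006,0,0,0,0,0,1],[0.006,0,0,0,0,0,1],[0.006,0,0,0,0,0,1],[0.006,0,-0.02,0,0,0,1],[0.006,0,-0.05,0,0,0,1],[0.006,0,-0.08,0,0,0,1],[0.006,0,-0.11,0,0,0,1],[0.006,0,-0.12,0,0,0,1],[0.006,0,-0.12,0,0,0,1]]]'

```text
time_s: 8.6
tool_pos: [0.5734, -0.0879, 0.213]
tool_rot: [179.8, -0.0, 92.9]
force: [-0.1, -0.2, -0.2]
grip_width: 0.0868
```

```bash
python3 - <<'E'
from h import *
s=env.read_camera("scene");c=env.read_camera("top")
a=cv2.resize(s["frame"][180:255,340:440],None,fx=4,fy=4,interpolation=cv2.INTER_CUBIC);b=cv2.resize(c["frame"][170:245,200:300],None,fx=4,fy=4,interpolation=cv2.INTER_CUBIC)
cv2.imwrite("pics/g3.png",cv2.hconcat([a,b]))
go([.5966,.0526,.21],92.9)
print(proj(s,[.5966,.0526,.101]),proj(c,[.5966,.0526,.115]))
E
```

```text
t 8.7 pos [ 0.5718 -0.0876  0.2103] rot [-1.7991e+02 -2.0000e-02  9.2870e+01] F [ 0.01  0.06 -0.39] w 0.0869
shift [0.1387 0.0318 0.0003] turn [-0.09 -0.02 -0.03]
[[388.17082229 229.9527216 ]] [[250.42872604 212.34829589]]
```

View pics/g3.png

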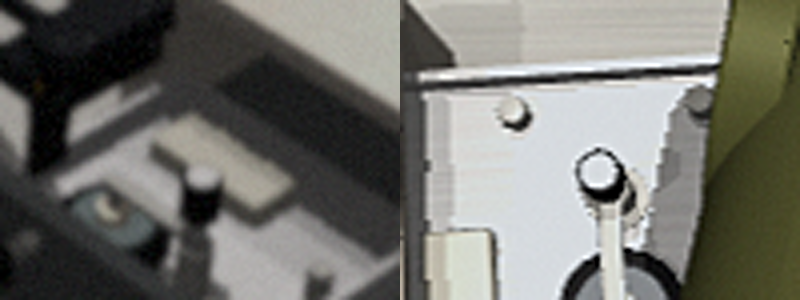

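The knob's top is at (250,212.5) in the top image. That agrees with the prediction from the stop position, (0.5966, 0.0526). I'll move over it.

>>> servo_tool --increments '[[[0.015,0.004,0,0,0,0,1],[0.04,0.01,0,0,0,0,1],[0.065,0.016,0,0,0,0,1],[0.09,0.022,0,0,0,0,1],[0.115,0.027,0,0,0,0,1],[0.132,0.031,0,0,0,0,1],[0.139,0.032,0,0,0,0,1],[0.139,0.032,0,0,0,0,1],[0.139,0.032,0,0,0,0,1],[0.139,0.032,0,0,0,0,1]]]'

```text
time_s: 9.7
tool_pos: [0.5975, 0.0508, 0.2117]
tool_rot: [180.0, 0.0, 92.7]
force: [0.4, -0.2, 0.8]
grip_width: 0.087
```

```bash
python3 - <<'E'
from h import *
go([.5965,.053,.084],92.9)
s=env.read_camera("scene")
a=cv2.resize(s["frame"][150:270,320:480],None,fx=4,fy=4,interpolation=cv2.INTER_CUBIC)
cv2.imwrite("pics/g4.png",a)
E
```

```text
t 9.7 pos [0.5975 0.0508 0.2117] rot [1.7999e+02 3.0000e-02 9.2720e+01] F [ 0.36 -0.23  0.85] w 0.087
shift [ 0.0023 -0.0009  0.1277] turn [ 0.01  0.03 -0.18]
```

View pics/g4.png

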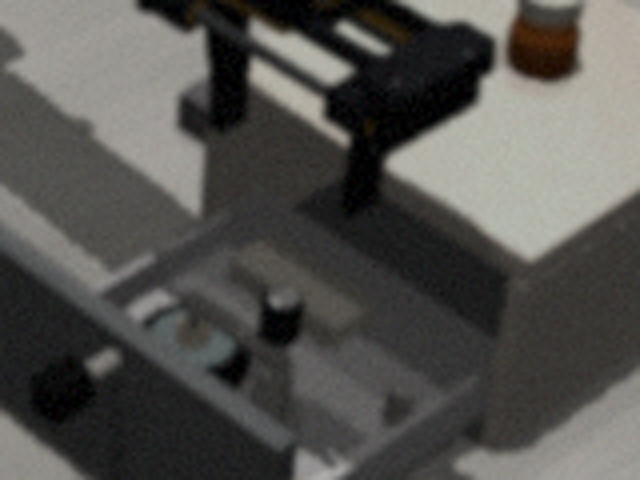

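The open fingers are above the knob at about (282,312), one on each side. I'll go down and check before closing.

>>> servo_tool --increments '[[[0.001,0,0.03,0,0,0,1],[0.001,0,0.06,0,0,0,1],[0.001,0,0.09,0,0,0,1],[0.001,0,0.11,0,0,0,1],[0.001,0,0.12,0,0,0,1],[0.001,0,0.126,0,0,0,1],[0.001,0,0.126,0,0,0,1],[0.001,0,0.126,0,0,0,1]]]'

```text
time_s: 10.55
tool_pos: [0.5983, 0.0535, 0.0867]
tool_rot: [179.9, -0.0, 92.8]
force: [0.2, 0.2, 1.1]
grip_width: 0.0869
```

```bash
python3 - <<'E'
from h import *
go([.5965,.053,.084],92.9)
s=env.read_camera("scene")
a=cv2.resize(s["frame"][150:270,320:480],None,fx=4,fy=4,interpolation=cv2.INTER_CUBIC)
cv2.imwrite("pics/g5.png",a)
E
```

```text
t 10.55 pos [0.5983 0.0535 0.0867] rot [ 1.7989e+02 -2.0000e-02  9.2850e+01] F [0.15 0.2  1.14] w 0.0869
shift [-0.0005 -0.0018  0.0027] turn [ 0.11 -0.02 -0.05]
```

View pics/g5.png

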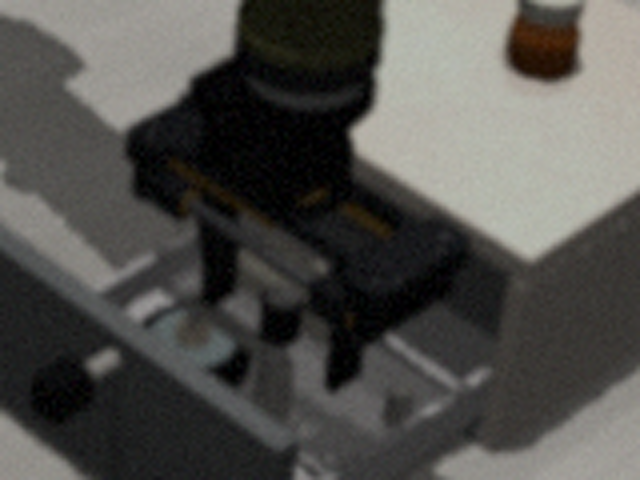

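The knob is between the fingers at (282,315). I'll close with 40 N.

>>> servo_tool --increments '[[[0,-0.001,0.002,0,0,0,1],[0,-0.001,0.002,0,0,0,-1],[0,-0.001,0.002,0,0,0,-1],[0,-0.001,0.002,0,0,0,-1],[0,-0.001,0.002,0,0,0,-1],[0,-0.001,0.002,0,0,0,-1],[0,-0.001,0.002,0,0,0,-1],[0,-0.001,0.002,0,0,0,-1],[0,-0.001,0.002,0,0,0,-1],[0,-0.001,0.002,0,0,0,-1],[0,-0.001,0.002,0,0,0,-1],[0,-0.001,0.002,0,0,0,-1]]]' --squeeze 40

```text
time_s: 11.8
tool_pos: [0.5961, 0.0536, 0.0836]
tool_rot: [-180.0, -0.0, 92.9]
force: [-1.4, -0.8, 0.8]
grip_width: 0.0232
```

>>> servo_tool --increments '[[[0,0,-0.003,0,0,0,-1],[0,0,-0.007,0,0,0,-1],[0,0,-0.011,0,0,0,-1],[0,0,-0.015,0,0,0,-1],[0,0,-0.019,0,0,0,-1],[0,0,-0.023,0,0,0,-1],[0,0,-0.027,0,0,0,-1],[0,0,-0.031,0,0,0,-1],[0,0,-0.035,0,0,0,-1],[0,0,-0.038,0,0,0,-1],[0,0,-0.04,0,0,0,-1],[0,0,-0.04,0,0,0,-1],[0,0,-0.04,0,0,0,-1],[0,0,-0.04,0,0,0,-1]]]'

```text
time_s: 13.2
tool_pos: [0.5961, 0.0536, 0.1232]
tool_rot: [-180.0, 0.0, 92.9]
force: [-0.8, 0.9, -10.4]
grip_width: 0.0227
```

```bash
python3 - <<'E'
from h import *
go([.5965,.053,.1236],92.9)
s=env.read_camera("scene")
a=cv2.resize(s["frame"][175:265,340:460],None,fx=6,fy=6,interpolation=cv2.INTER_CUBIC)
cv2.imwrite("pics/g6.png",cv2.convertScaleAbs(a,alpha=1.5))
print(proj(s,[[.5965,.053,.141],[.5965,.053,.112],[.5965,.053,.065]]))
E
```

```text
t 13.2 pos [0.5961 0.0536 0.1232] rot [-179.95    0.     92.86] F [ -0.83   0.89 -10.37] w 0.0227
shift [-0.0006  0.0004 -0.0004] turn [-0.05  0.   -0.04]
[[389.66823053 216.18231362]
 [388.65045329 226.15053763]
 [387.05183103 241.71641513]]
```

View pics/g6.png

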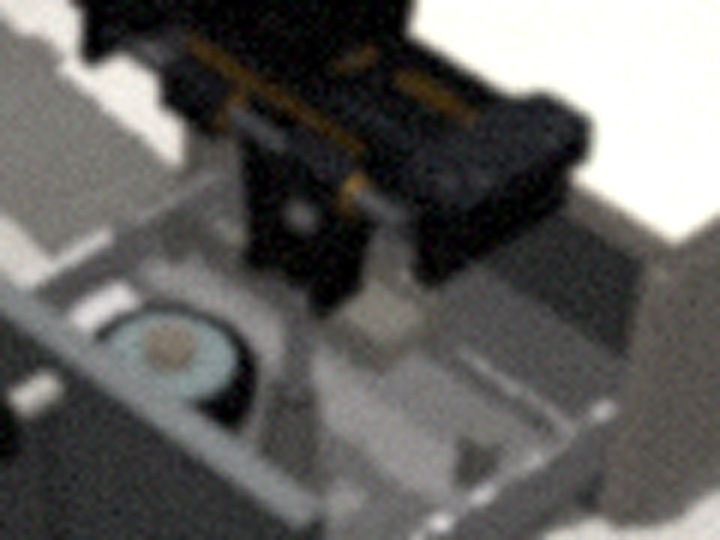

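The clamp arm is off the puck, which is visible at (170,345). The rod shows below the fingers at about (295,330). The 10.4 N pull matches the value given for the mark. I'll hold for a second and check for creep.

>>> servo_tool --increments '[[[0,0,0,0,0,0,-1],[0,0,0,0,0,0,-1],[0,0,0,0,0,0,-1],[0,0,0,0,0,0,-1],[0,0,0,0,0,0,-1],[0,0,0,0,0,0,-1],[0,0,0,0,0,0,-1],[0,0,0,0,0,0,-1],[0,0,0,0,0,0,-1],[0,0,0,0,0,0,-1]]]'

```text
time_s: 14.25
tool_pos: [0.5961, 0.0536, 0.1234]
tool_rot: [-180.0, -0.0, 92.9]
force: [-2.5, -0.3, -9.5]
grip_width: 0.0232
```

```bash
python3 - <<'E'
from h import *
go([.5965,.053,.1236],92.9)
s=env.read_camera("scene");c=env.read_camera("top")
acc=np.mean([env.read_camera("scene")["frame"][215:255,370:405].astype(float) for _ in range(12)],0)
a=cv2.resize(np.clip(acc*2.2,0,255).astype(np.uint8),None,fx=14,fy=14,interpolation=cv2.INTER_CUBIC)
cv2.imwrite("pics/g7.png",a); cv2.imwrite("pics/t7.png",c["frame"])
print(env.get_obs()["force"])
E
```

```text
t 14.25 pos [0.5961 0.0536 0.1234] rot [-179.96   -0.     92.86] F [-2.51 -0.25 -9.52] w 0.0232
shift [-0.0006  0.0003 -0.0002] turn [-0.04 -0.   -0.04]
[-4.39658983 -0.04861978 -9.74928176]
```

View pics/g7.png

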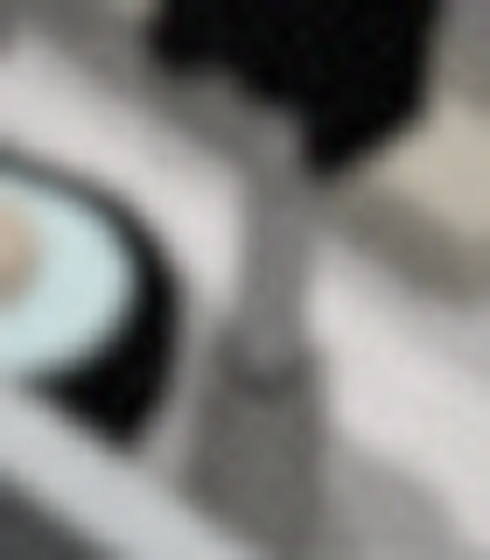

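View pics/t7.png

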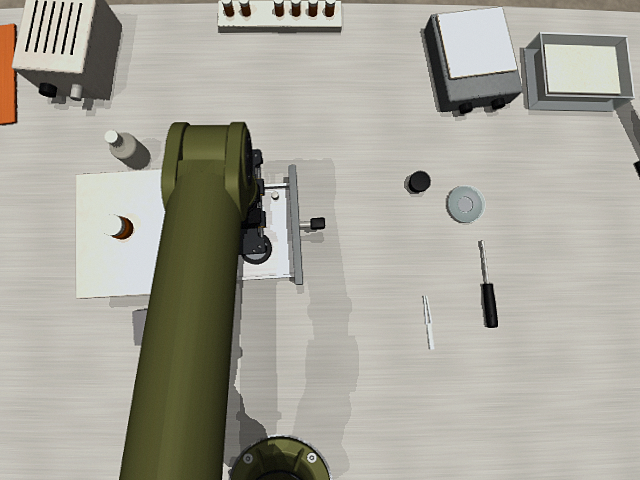

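In the averaged scene image, the dark ring sits at the sleeve's mouth, at about (265,375). The top view shows the drawer open and everything else in place. Height and force are steady, so I'm handing in.

```bash
python3 -c "
from cell import env
print(env.sign_off()); o=env.get_obs(); print(o['time_s'],o['tool_pos'],o['force'],o['grip_width'])"
```

```text
the job is handed in; nothing more can be done
None
the job is handed in; nothing more can be done
```

I opened the drawer fully, drew the rod up to its mark, and handed the job in while still holding the knob with a 40 N grip. The hand-in reported no verdict.

- **Drawer:** I gripped the pull from above and drew it about 154 mm. It stopped moving while the force rose to 11 N, so it was at its end stop, about 180 mm open by my estimate. It was already about 27 mm open at the start. The last top view shows it still open.
- **Rod:** the gripper rose 39.8 mm from where it took the knob. In the last scene image, the dark ring is at the sleeve's mouth and the clamp arm is off the puck.
- **Hold:** over the last second or so the height stayed within 0.2 mm. The downward pull was 9.5 to 10.4 N, against about 10 N expected at the mark.
- **Other things:** by eye, everything visible in the top view is where it was. The arm hid part of the slide box, so I could not check that fully.
- **What disagreed:** the scene camera placed the unit up to about 9 mm from where the top camera did. I used the top camera's positions, and both grasps landed as planned. The sideways force drifted to about -4 N in x during the final hold, with no visible movement.

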